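# Wind the clamp gauge up to its set mark

### The arm

A 6-joint arm with a two-finger parallel gripper is mounted at the origin on the work surface. World frame = base frame: x ahead of the robot, y to its left, z up, the work surface at z = 0. Lengths are in m, angles in rad, forces in N, time in s.
With the tool pointing down it reaches from about 0.375 to 0.75 m from the base axis. Payload 9 kg.
Tool frame: the origin (TCP) lies on the centre line of the jaws, within the pads' length; the fingertips stand ahead of it and the grasp point (between the pads) lies 3 mm ahead of it (env.tip_extent is the y of the fingertips in the tool frame, in m); y points along the fingers, z is the direction in which the jaws open and shut, and the axes are right-handed (so a half turn about y gives the same grasp; the last joint's range is limited). The gripper opens to 85 mm and grips with 20 to 120 N. Pads are 22 mm wide; open, the fingers measure 114 mm over their backs; the gripper's body (76 mm by 85 mm) begins 54 mm behind the grasp point. The pads swing forward as they close: fully open they stand 13 mm farther back than shut.
Start: joints at [-1.374, 0.104, 0.097, 1.564, 0, 1.353], TCP at [0.242, -0.549, 0.253] pointing down, gripper open.
Joint ranges: [-2.99, 2.99], [-0.84, 1.86], [-1.1, 1.16], [-1.84, 2.11], [-1.51, 1.56], [-3.14, 3.14]. Speed limits (rad/s): [2.22, 2.22, 2.57, 3.14, 3.14, 3.14].

### API

Orientations are given as a 3x3 rotation matrix whose columns are the frame's x, y, z axes.
In Python, from bench import env gives the robot as it stands. Calls block until the motion is done:
- env.move_ptp(position, orientation): joint-space move of the TCP to a pose.
- env.move_linear(position, frame=None, vel=0.15, max_force=None): straight line of the TCP; frame=None keeps the orientation; vel is the mean speed in m/s. With max_force (N) it stops when the force on the tool has changed by that much, and returns True; else False.
- env.goto_joints(angles): joint-space move.
- env.gripper_to(opening, grasp_force=None): finger opening in m; grasp_force is the grip in N (None keeps the last); returns when the fingers have stopped.
- env.pause(seconds).
- env.inverse_kinematics(position, orientation): joint angles nearest the present ones, or None.
- env.get_obs(): the state.
- env.snapshot(name): name is "side" or "top"; returns the picture (420x560x3 uint8, blue, green, red); there is no depth.
- env.camera_params(name): a dict with "fx", "fy", "cx", "cy" (pixels), "eye" and "orientation" of the camera in the world. Camera axes: x right, y down, z forward; pixel columns grow to the right and rows downward; lengths in m; the calibration is good to about 2 mm. A picture is of the moment at which its call begins. camera_params takes no time and is no camera call.
A pose or a line that the arm cannot do raises env.PlanningError and nothing moves.
- env.hand_in(): hands the job in, once; it reports no verdict.
The state is a dict: "time": time; "joints": joint angles; "dq": joint speeds; "joint_efforts": joint torques, N m; "ee_pos": TCP position; "eef_rot": TCP orientation; "wrist_force": force on the tool from outside, world axes, zero at the start; "ft_torque": the same for the moment, N m; "opening": finger opening in m.
Only numpy, scipy, OpenCV 4.12 (cv2) and the standard library are available. Lean on these libraries where they do the work, as an engineer would, in place of code of your own. Each camera call takes 0.05 s, during which the arm holds its last target.

### The job

Clamp the white sample disc at the set pressure: turn the blue knob of the clamp gauge clockwise until the orange pointer of the sprung arm stands on the green mark, and let go. Never let the pointer run on into the red band behind the mark, and do not disturb the beaker, bottle and jar standing around.

Things in the scene. Friction and masses are not known exactly. Their poses are not given: they have to be found in the camera images.
- gauge: The clamp gauge, bolted down: grey base plate 15 mm thick (x -107 to 83, y -135 to 135 mm), aluminium gear housing 75 x 70 mm on its -x half, steel pointer arm along +y beside it, white scale at the +y end. Nothing but the knob is higher than 63 mm. Origin on the bench under the middle of the arm, z up. Its place and yaw vary.
- knob (a joint): Turn in rad, growing clockwise from above; starts at 0 to 1.4, stops at 0 and 8.5. Stiff (0.1 N m), stays where left. It drives the white disc towards the arm: for the first 0.5 to 2.3 rad (a gap) the pointer stands still, then its tip moves about 8 mm per rad; start to mark takes 3.5 to 7 rad in all, so regrasp. Turning back lets the pointer return.
- knob_grip (a point): On the knob's vertical axis at gripping height, 103 mm above the bench; turns with the knob. The grip is an upright blue bar 56 mm long (point x), 12 mm thick (point y), from 85 to 115 mm above the bench; below it an 18 mm stem and a dark flange 48 mm across, top at 71 mm. Jaws opened over 65 mm can swing round the bar without touching it.
- pointer_tip (a point): Tip of the orange pointer (4 mm wide) at the +y end of the sprung steel arm, 200 mm from the arm's pivot, 35 mm above the bench. It swings level, towards the gauge's +x side, when the disc presses the arm; a spring pulls it back to its rest at the other end of the scale.
- green_mark (a point): Middle of the green set mark (8 mm wide) on the white scale, at the same height and the same 200 mm from the pivot as the pointer tip. Its +x axis points the way the pointer advances, its y axis along the mark. The red band begins 12 mm past its middle in +x and is 10 mm wide. It is set 24 to 36 mm from the pointer's rest, differently each time, and does not move.
- beaker: Bystander: open glass beaker, 66 mm across, 80 mm high; origin under its centre.
- reagent_bottle: Bystander: amber bottle with blue cap, 60 mm across, 130 mm high; origin under its centre.
- sample_jar: Bystander: clear jar with white lid, 56 mm across, 60 mm high; origin under its centre.

How it is judged:
At the end, for the whole second after the job is handed in: The pointer tip rests within 4.5 mm of the middle of the green mark, held there by the knob alone, the knob standing still; the bystanders stand where they stood (horizontal distance between pointer_tip and green_mark below 0.0045 m and velocity of joint knob between -0.05 and 0.05 rad/s); the robot touches nothing.
It fails at once if the pointer ran into the red band (more than 12 mm past the middle of the green mark) (x of pointer_tip in the frame of green_mark above 0.012 m).
It fails at once if a bystander was shifted more than 20 mm or tipped over (distance of any of beaker, reagent_bottle, sample_jar from where it was at the start of the episode above 0.02 m or angle between any of beaker, reagent_bottle, sample_jar's own z axis and vertical above 0.5 rad).
It also fails if it takes over 66 s, if anything falls off the work surface, if the arm or the gripper's body presses on something with over 40 N, if the wrist force passes 120 N, or if a joint passes its speed limit or range.

## Working session

There is one attempt and no reset: what is moved stays moved. The work goes in short steps, each a Python script; the robot and the scene stay as the last script left them, time stands still between calls to the robot, and variables do not carry over. Pictures are saved under pics/ and viewed, and the job is handed in when it is done.

```bash
ls; mkdir -p pics
python3 - <<'E'
from bench import env
import cv2
for n in("top","side"):
    im=env.snapshot(n); cv2.imwrite(f"pics/{n}0.png",im); print(n,env.camera_params(n))
o=env.get_obs(); print(o['time'],o['ee_pos'],o['eef_rot'],env.tip_extent,o['opening'])
E
```

```text
pics
top {'fx': 455.440323171053, 'fy': 455.440323171053, 'cx': 276.50747901807614, 'cy': 209.91598912953964, 'eye': array([0.54483677, 0.02314657, 1.03091229]), 'orientation': array([[-0.01252876, -0.99485176,  0.10056341],
       [-0.99991528,  0.01211007, -0.00477283],
       [ 0.00353043, -0.10061469, -0.9949192 ]])}
side {'fx': 515.3749666768332, 'fy': 515.3749666768332, 'cx': 286.25112905412726, 'cy': 205.38561576821954, 'eye': array([0.52624754, 0.636037  , 0.82875553]), 'orientation': array([[-0.98332106, -0.13595636,  0.12081211],
       [-0.18184975,  0.74669058, -0.63983111],
       [-0.00322016, -0.65112905, -0.7589602 ]])}
0.1 [ 0.24177212 -0.54884585  0.25261082] [[-9.15194280e-01 -1.94404861e-04  4.03012894e-01]
 [-4.03012837e-01  1.15606368e-03 -9.15193595e-01]
 [-2.87990484e-04 -9.99999313e-01 -1.13637052e-03]] 0.022 0.08504152618046612
```

View pics/top0.png

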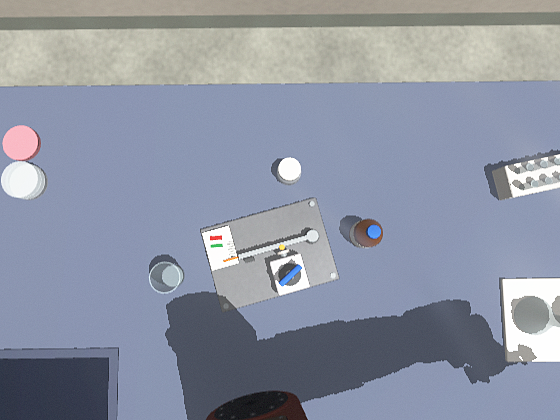

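View pics/side0.png

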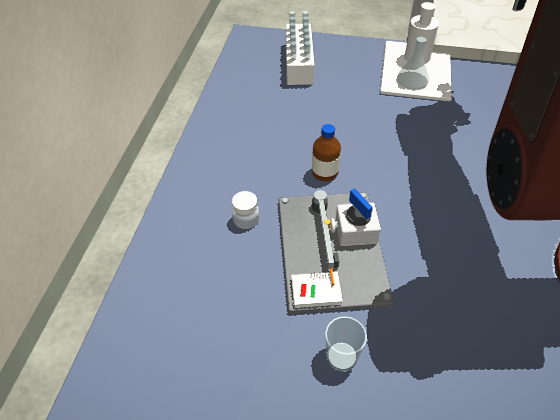

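The top view shows the blue bar at about (290,275), the scale with green at (216,246) and red at (216,238), and the orange tip near (230,260). The bystanders are the bottle (372,233), jar (289,170) and beaker (166,277).

```bash
cat > h.py <<'E'
from bench import env
import cv2, numpy as np
def ray(n,uv):
    c=env.camera_params(n); d=c['orientation']@np.array([(uv[0]-c['cx'])/c['fx'],(uv[1]-c['cy'])/c['fy'],1]); return c['eye'],d
def onplane(n,uv,z):
    e,d=ray(n,uv); return e+d*(z-e[2])/d[2]
def proj(n,p):
    c=env.camera_params(n); q=c['orientation'].T@(np.asarray(p)-c['eye']); return np.array([c['fx']*q[0]/q[2]+c['cx'],c['fy']*q[1]/q[2]+c['cy']])
R={'blue':((100,120,60),(125,255,255)),'green':((50,120,60),(85,255,255)),'red':((0,190,120),(4,255,255)),'orange':((6,150,130),(17,255,255))}
def blobs(im,col,box=None):
    hsv=cv2.cvtColor(im,cv2.COLOR_BGR2HSV); m=cv2.inRange(hsv,*map(np.array,R[col]))
    if box is not None:
        k=np.zeros_like(m); k[box[1]:box[3],box[0]:box[2]]=255; m&=k
    cs,_=cv2.findContours(m,cv2.RETR_EXTERNAL,cv2.CHAIN_APPROX_NONE)
    n,l,s,c=cv2.connectedComponentsWithStats(m)
    return m,sorted([(int(s[i][4]),c[i].round(1).tolist(),s[i][:4].tolist()) for i in range(1,n)],reverse=True)[:6]
E
python3 - <<'E'
from h import *
for n,b in(("top",(190,190,350,320)),("side",(270,180,400,320))):
    im=cv2.imread(f"pics/{n}0.png")
    for c in R: print(n,c,blobs(im,c,b)[1])
    cv2.imwrite(f"pics/{n}0z.png",cv2.resize(im[b[1]:b[3],b[0]:b[2]],None,fx=4.5,fy=4,interpolation=cv2.INTER_NEAREST))
E
```

```text
top blue [(166, [290.0, 274.9], [279, 265, 23, 21])]
top green [(28, [216.5, 245.2], [211, 244, 11, 3])]
top red [(31, [215.4, 237.5], [210, 236, 12, 4])]
top orange [(17, [229.8, 258.9], [224, 257, 14, 5])]
side blue [(368, [360.3, 203.3], [349, 189, 23, 30])]
side green [(43, [312.5, 290.4], [311, 285, 4, 12])]
side red [(55, [303.0, 289.4], [301, 284, 5, 12])]
side orange [(25, [331.3, 275.0], [330, 268, 4, 17])]
```

View pics/top0z.png

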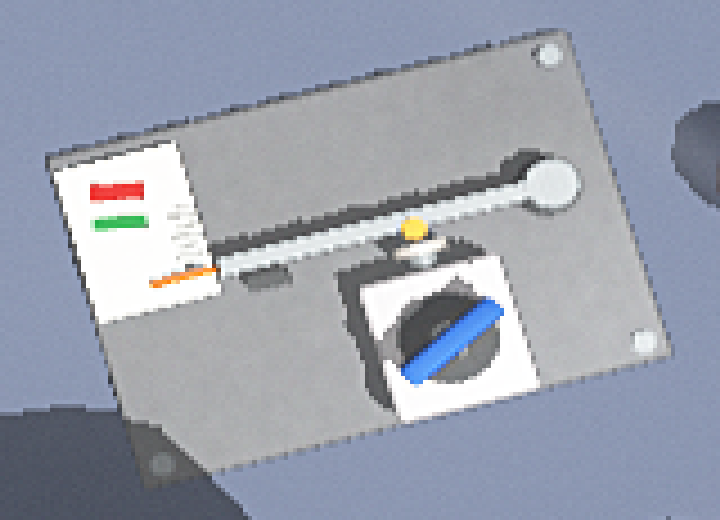

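View pics/side0z.png

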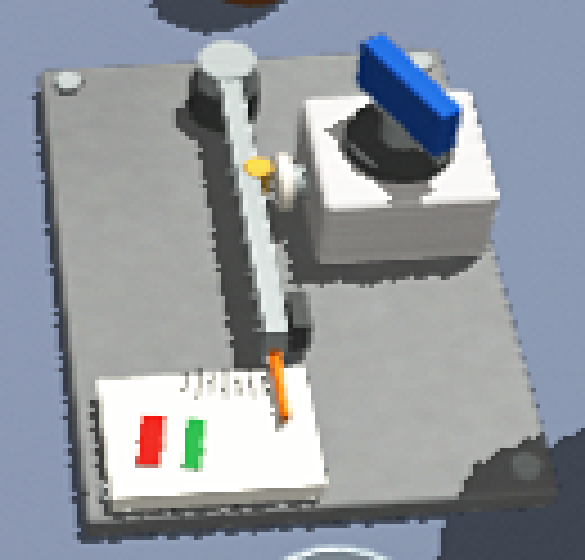

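```bash
cat >> h.py <<'E'
def tri(a,b):
    (e1,d1),(e2,d2)=ray('top',a),ray('side',b)
    A=np.stack([d1,-d2],1); t=np.linalg.lstsq(A,e2-e1,rcond=None)[0]
    p,q=e1+d1*t[0],e2+d2*t[1]; return (p+q)/2,np.linalg.norm(p-q)
def baraxis(im,n='top',box=(190,190,350,320),z=.115):
    m,_=blobs(im,'blue',box); ys,xs=np.nonzero(m)
    P=np.array([onplane(n,(x,y),z)[:2] for x,y in zip(xs,ys)]); c=P.mean(0)
    w,v=np.linalg.eigh(np.cov((P-c).T)); return c,v[:,1],np.sqrt(w*12)
E
python3 - <<'E'
from h import *
t=cv2.imread("pics/top0.png"); s=cv2.imread("pics/side0.png")
print('bar',baraxis(t),tri((290,274.9),(360.3,203.3)))
print('side bar',baraxis(s,'side',(270,180,400,320),.100))
for n,a,b in(('green',(216.5,245.2),(312.5,290.4)),('red',(215.4,237.5),(303,289.4)),('orange',(229.8,258.9),(331.3,275))):
    print(n,tri(a,b),onplane('top',a,.035),onplane('side',b,.035))
print('pivot',tri((312.9,236),(320,195)))
# plate corners from top crop
for p in((48,155),(568,32),(670,355),(148,488)):print(onplane('top',(190+p[0]/4.5,190+p[1]/4),.015))
for p,z in(((374,232),.13),((289,170),.06),((166,277),.0)):print(onplane('top',p,z))
E
```

```text
bar (array([ 0.50696741, -0.00658755]), array([-0.67465801,  0.73813046]), array([0.01204167, 0.05334794])) (array([ 0.50673911, -0.00693515,  0.10141261]), np.float64(0.0007251991489828141))
side bar (array([ 0.50721313, -0.00828605]), array([-0.53432661,  0.8452781 ]), array([0.02541205, 0.06523424]))
green (array([0.57037129, 0.15086712, 0.02938456]), np.float64(0.0008709114177289182)) [0.56979536 0.15013126 0.035     ] [0.57049388 0.15428542 0.035     ]
red (array([0.58723233, 0.1530497 , 0.03130769]), np.float64(0.0009679236186713757)) [0.58659369 0.15254387 0.035     ] [0.58743236 0.15529496 0.035     ]
orange (array([0.54067171, 0.12057992, 0.04178187]), np.float64(0.0017991941853225087)) [0.53973786 0.12121859 0.035     ] [0.54170284 0.11616862 0.035     ]
pivot (array([ 0.58723444, -0.05908248,  0.05101275]), np.float64(0.0013706739233634762))
[0.60734549 0.18801869 0.015     ]
[ 0.67336456 -0.07136298  0.015     ]
[ 0.49300504 -0.11762262  0.015     ]
[0.42412022 0.13858291 0.015     ]
[ 0.58960251 -0.17364765  0.13      ]
[ 0.7293794  -0.00960573  0.06      ]
[0.5010405  0.26759307 0.        ]
```

```bash
cat >> h.py <<'E'
def Rt(a): # jaw-opening axis at angle a from world x, tool down
    z=np.array([np.cos(a),np.sin(a),0]); y=np.array([0,0,-1.]); return np.stack([np.cross(y,z),y,z],1)
E
python3 - <<'E'
from h import *
a=np.arctan2(.738,-.675)
for k in range(-6,7):
    b=a+np.pi/2+k*np.pi/6
    for z in(.106,):
        q=env.inverse_kinematics([.507,-.007,z],Rt(b)); print(k,None if q is None else np.round(q,3))
E
```

```text
-6 [-0.272 -0.156 -0.427  1.3    0.     0.558]
-5 [-0.272 -0.156 -0.427  1.3    0.     0.034]
-4 [-0.272 -0.156 -0.427  1.3    0.    -0.49 ]
-3 [-0.272 -0.156 -0.427  1.3    0.    -1.013]
-2 [-0.272 -0.156 -0.427  1.3    0.    -1.537]
-1 [-0.272 -0.156 -0.427  1.3    0.    -2.06 ]
0 [-0.272 -0.156 -0.427  1.3    0.    -2.584]
1 [-0.272 -0.156 -0.427  1.3    0.    -3.108]
2 [-0.272 -0.156 -0.427  1.3    0.     2.652]
3 [-0.272 -0.156 -0.427  1.3    0.     2.128]
4 [-0.272 -0.156 -0.427  1.3    0.     1.605]
5 [-0.272 -0.156 -0.427  1.3    0.     1.081]
6 [-0.272 -0.156 -0.427  1.3    0.     0.558]
```

Run:
```python
from h import *
a=np.arctan2(.738,-.675)+np.pi/2
p=np.array([.507,-.007,.2])
env.move_ptp(p,Rt(a)); o=env.get_obs(); print(o['time'],np.round(o['joints'],3))
hit=env.move_linear([p[0],p[1],.106],vel=.1,max_force=15)
o=env.get_obs(); print(hit,o['time'],o['ee_pos'],o['wrist_force'])
for n in("top","side"):cv2.imwrite(f"pics/{n}1.png",env.snapshot(n))
t,s=[cv2.imread(f"pics/{n}1.png") for n in("top","side")]
cv2.imwrite("pics/c1.png",np.hstack([cv2.resize(t[180:330,180:380],(400,300)),cv2.resize(s[150:300,240:440],(400,300))]))
```

```text
3.3833 [-0.273 -0.185 -0.281  1.474 -0.    -2.584]
False 4.475 [ 0.50749424 -0.00710997  0.1067718 ] [-0.32120748  0.41837488 -0.10147355]
```

View pics/c1.png

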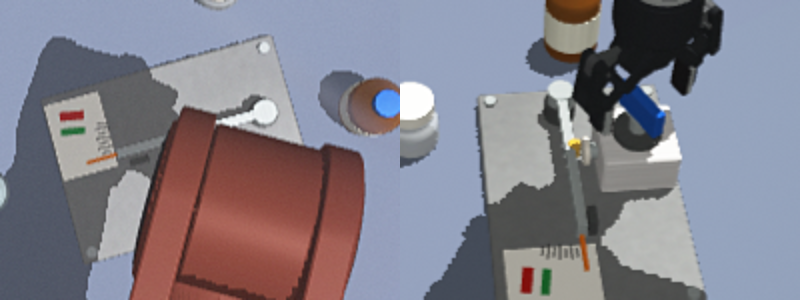

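```bash
cat >> h.py <<'E'
PIV=np.array([.58723,-.05908])
def pt(n,im):
    box=(190,190,250,290) if n=='top' else (270,250,360,320)
    out={}
    for c in('green','orange'):
        b=blobs(im,c,box)[1]
        if not b: return None
        m=blobs(im,c,box)[0]; ys,xs=np.nonzero(m)
        P=np.array([onplane(n,(x,y),.035 if c=='orange' else .033)[:2] for x,y in zip(xs,ys)]).mean(0)-PIV
        out[c]=(np.arctan2(P[1],P[0]),np.linalg.norm(P),b[0][0])
    # +x advance = clockwise from above => angle falls
    return round((out['green'][0]-out['orange'][0])*200,2),[np.round(v,3).tolist() for v in out.values()]
def meas(tag=None):
    for n in('top','side'):
        im=env.snapshot(n)
        if tag: cv2.imwrite(f"pics/{n}_{tag}.png",im)
        print(n,pt(n,im))
def turn(d,chunk=None):
    q=np.array(env.get_obs()['joints']); q[5]+=d; env.goto_joints(q)
    o=env.get_obs(); print('t',round(o['time'],2),'j6',round(o['joints'][5],3),'F',np.round(o['wrist_force'],1),'T',np.round(o['ft_torque'],2),'open',round(o['opening'],4),o['ee_pos'].round(4))
E
python3 - <<'E'
from h import *
for n in('top','side'): print(pt(n,cv2.imread(f'pics/{n}0.png')),pt(n,cv2.imread(f'pics/{n}1.png')))
env.gripper_to(0.0,40)
turn(0); turn(1.5); meas('2')
E
```

```text
(np.float64(-34.96), [[1.653, 0.21, 28.0], [1.828, 0.186, 17.0]]) (np.float64(-35.37), [[1.653, 0.21, 26.0], [1.83, 0.184, 21.0]])
(np.float64(-35.23), [[1.649, 0.213, 43.0], [1.825, 0.181, 25.0]]) (np.float64(-35.85), [[1.648, 0.213, 42.0], [1.828, 0.181, 37.0]])
t 5.5 j6 -2.584 F [1.3 3.  1.3] T [ 0.47 -0.36  0.06] open 0.0138 [ 0.5074 -0.0067  0.1063]
t 6.84 j6 -1.085 F [ 5.4  1.6 -1.4] T [ 0.55 -0.98  0.1 ] open 0.0137 [ 0.5077 -0.0067  0.1063]
top (np.float64(-32.11), [[1.653, 0.21, 26.0], [1.814, 0.184, 20.0]])
side (np.float64(-32.84), [[1.648, 0.213, 42.0], [1.813, 0.183, 34.0]])
```

Run:
```python
from h import *
turn(1.5); meas('3'); turn(1.0); meas('4')
```

```text
t 8.28 j6 0.413 F [ 4.  -0.6 -0.9] T [-0.19 -0.72  0.08] open 0.0138 [ 0.5077 -0.0069  0.1063]
top (np.float64(-20.7), [[1.653, 0.21, 26.0], [1.757, 0.184, 21.0]])
side (np.float64(-21.33), [[1.648, 0.213, 42.0], [1.755, 0.183, 37.0]])
t 9.32 j6 1.411 F [ 0.7 -1.7 -0.1] T [-0.33 -0.29  0.03] open 0.0139 [ 0.5075 -0.007   0.1063]
top (np.float64(-12.81), [[1.653, 0.21, 26.0], [1.717, 0.187, 19.0]])
side (np.float64(-13.59), [[1.648, 0.213, 42.0], [1.716, 0.184, 36.0]])
```

Run:
```python
from h import *
turn(1.2); meas('5')
t,s=[cv2.imread(f"pics/{n}_5.png") for n in("top","side")]
cv2.imwrite("pics/c5.png",np.hstack([cv2.resize(t[215:290,190:265],(400,400),interpolation=0),cv2.resize(s[250:325,280:355],(400,400),interpolation=0)]))
```

```text
t 10.53 j6 2.61 F [-0.7 -0.5  1.5] T [0.01 0.09 0.15] open 0.014 [ 0.5074 -0.0069  0.1063]
top (np.float64(-3.46), [[1.653, 0.211, 24.0], [1.67, 0.185, 21.0]])
side (np.float64(-4.0), [[1.648, 0.213, 42.0], [1.668, 0.182, 34.0]])
```

View pics/c5.png

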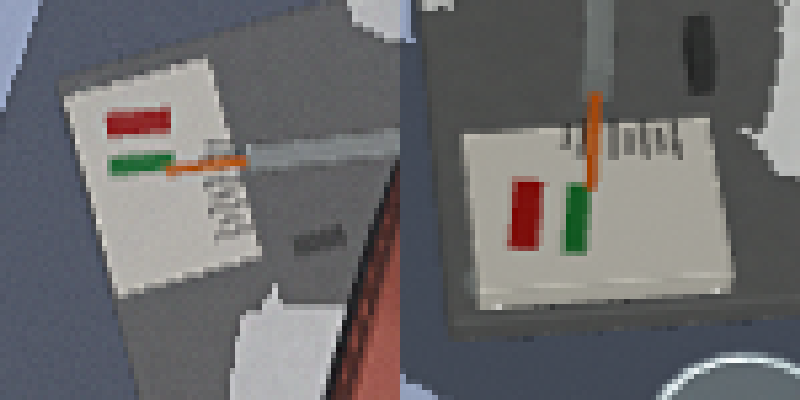

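The pointer tip is just short of the green mark: about 3.5 mm in the top view and 4.0 mm in the side view. One more small turn stays inside the wrist range.

Run:
```python
from h import *
turn(.46); env.pause(.3); meas('6')
t,s=[cv2.imread(f"pics/{n}_6.png") for n in("top","side")]
cv2.imwrite("pics/c6.png",np.hstack([cv2.resize(t[215:290,190:265],(400,400),interpolation=0),cv2.resize(s[250:325,280:355],(400,400),interpolation=0)]))
```

```text
t 11.14 j6 3.067 F [0.2 0.4 0.4] T [ 0.15 -0.02 -0.  ] open 0.014 [ 0.5073 -0.0068  0.1063]
top (np.float64(-0.04), [[1.653, 0.213, 21.0], [1.654, 0.185, 21.0]])
side (np.float64(-0.37), [[1.648, 0.213, 40.0], [1.65, 0.183, 33.0]])
```

View pics/c6.png

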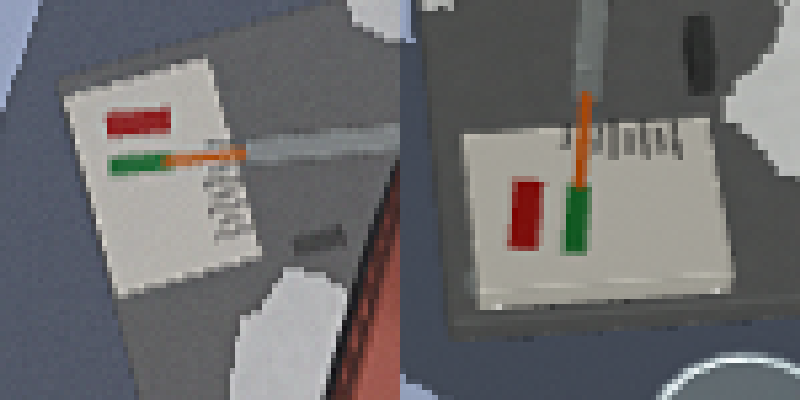

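Both views show the pointer centred on the mark. Next I release, lift and look again.

Run:
```python
from h import *
env.gripper_to(.085); p=env.get_obs()['ee_pos']
env.move_linear([p[0],p[1],.24],vel=.1)
env.pause(.5); meas('7')
o=env.get_obs(); print(o['time'],o['ee_pos'],o['wrist_force'],o['opening'])
t,s=[cv2.imread(f"pics/{n}_7.png") for n in("top","side")]
cv2.imwrite("pics/c7.png",np.hstack([cv2.resize(t[215:290,190:265],(400,400),interpolation=0),cv2.resize(s[130:400,230:500],(400,400))]))
```

```text
top (np.float64(0.04), [[1.653, 0.213, 21.0], [1.653, 0.185, 20.0]])
side (np.float64(-0.37), [[1.648, 0.213, 40.0], [1.65, 0.183, 33.0]])
14.3083 [ 0.50739929 -0.00689854  0.24000559] [ 0.2674699   0.40185414 -0.21881915] 0.08493015119070159
```

View pics/c7.png

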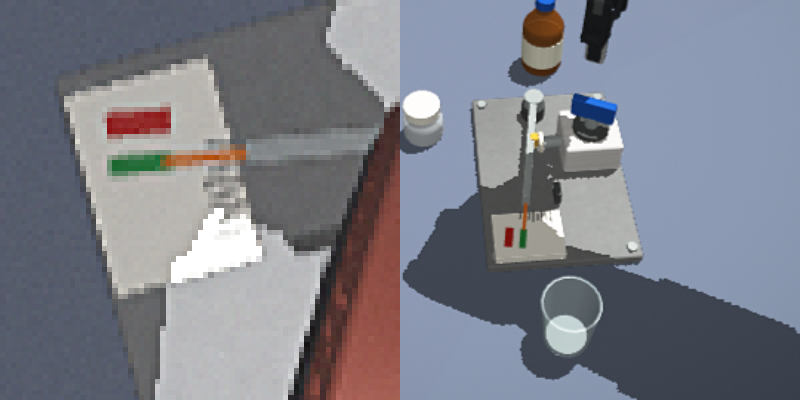

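The pointer still stands on the green mark, the gripper is clear of the knob, and the bystanders are where they were.

```bash
python3 -c "
from bench import env
env.hand_in()"
```

```text
the job is handed in; nothing more can be done
```

I clamped the disc at the set mark and handed the job in after about 14 s of the 66 s allowed. No verdict was reported.

**What I did:** I located the knob and scale in the two cameras and gripped the bar once. I turned it clockwise about 5.65 rad with the last joint alone, in five steps, so no regrasp was needed. I measured the pointer after each step, then opened the jaws and lifted clear.

**Last checks, after release:**
- **Pointer:** it was +0.04 mm from the middle of the green mark along its travel in the top view, and −0.37 mm in the side view. It did not move on release and never passed the mark in any measurement.
- **Robot:** the wrist force was near 0 N and the gripper stood well above the gauge.
- **Bystanders:** beaker, bottle and jar looked undisturbed. I judged this by eye and did not re-measure their positions.

**One disagreement:** the painted green bar's centre lies a few millimetres farther from the pivot than the stated 200 mm, and the pointer tip reaches only its near end. The knob cannot change that, so I took the pointer's sideways position as the measure.

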